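# Roll the pin to the line on the slab board

## Task

Clear the working end of the slab board: with your fingertips on top of the wooden rolling pin's barrel, roll the pin along the two guide strips until it lies still, straight along the blue line and centred over it. Roll it from its top only: do not grip it, lift it, slide it along unturned or shove it from low on its side. Leave everything else where it is, and let go of the pin at the end.

Things in the scene. Friction and masses are not known exactly. Their poses are not given: they have to be found in the camera images.
- pin: wooden rolling pin, 0.3-0.65 kg, across the strips: barrel 60 mm thick, 200 mm long, a 58 mm handle at each end, red stripe on top at the start. Origin mid-barrel on its axis, 56 mm above the table (top 86 mm); x along the pin, z towards the stripe, turning with it. Rolling, it moves half as far as its top; slight rolling resistance: from 0.1 m/s it stops in about 10 mm. Friction about 0.6.
- line: 12 mm wide blue line painted straight across the board and over both strips, 340 mm long; the pin rolls over it freely. Origin at its middle on the board's surface (18 mm above the table); x along the line (parallel to the pin at the start), y along the guide strips. The pin starts 100 to 170 mm from it, on its +y or its -y side.
- board: fixed grey slab board, 340 mm across (x), 460 mm along (y), 18 mm thick, with two dark wooden guide strips parallel to y, each 30 mm wide, 300 mm long, tops 26 mm above the table, 70 mm either side of the middle. Origin at the centre of its underside, on the table. The pin and the line lie across its middle, both within 85 mm of its centre.
- cup: small terracotta cup, 60 mm across, 65 mm high, upright on one end of the board; origin at the centre of its underside; to be left alone
- knife: wooden-handled modelling spatula, 150 mm long, lying at the other end of the board; origin under its middle; to be left alone
- jar_blue: blue glaze jar with a white cap, 60 mm across, 85 mm high; origin at the centre of its underside; to be left alone
- jar_green: green glaze jar with a white cap, 60 mm across, 85 mm high; origin at the centre of its underside; to be left alone
- bowl: small white bowl, 100 mm across, 50 mm high; origin at the centre of its underside; to be left alone
- brush: glaze brush, 180 mm long, lying on the table; origin under its middle; to be left alone
- rib: flat orange throwing rib, 60 x 100 x 8 mm, lying on the table; origin at the centre of its underside; to be left alone

How it is judged:
On the way:
1. the pin has rolled half over, so that its red stripe has passed underneath (angle between pin's own z axis and vertical above 2.4 rad and distance of pin from where it was at the start of the episode above 0.06 m), for 0.04 s.
At the end, for the whole second after the job is handed in: The pin lies still on both guide strips, its axis within 12 mm of the middle of the blue line and within 0.12 rad (7 degrees) of its direction, within 25 mm of centre endways, let go (y of pin in the frame of line between -0.012 and 0.012 m and x of pin in the frame of line between -0.025 and 0.025 m and angle between the x axis of pin and the x axis of line, either way round below 0.12 rad and height (world z) of pin between 0.052 and 0.06 m and linear speed of pin below 0.01 m/s and contact force between the fingers and pin below 0.1 N); the robot touches nothing.
It fails at once if the pin is lifted off the guide strips (more than 8 mm) (height (world z) of pin above 0.064 m).
It fails at once if the pin is pushed or gripped low on its side: the fingers touch it with the grasp point less than 85 mm above the table (fingertips on its top put it at about 105 mm) (contact force between the fingers and pin above 0.5 N and height (world z) of the grasp point below 0.085 m).
It fails at once if another thing is moved by more than 20 mm (distance of any of cup, knife, jar_blue, jar_green, bowl, brush, rib from where it was at the start of the episode above 0.02 m).
It also fails if it takes over 50 s, if anything falls off the work surface, if the arm or the gripper's body presses on something with over 40 N, if the wrist force passes 120 N, or if a joint passes its speed limit or range.

## Robot

A 6-joint arm with a two-finger parallel gripper is mounted at the origin on the work surface. World frame = base frame: x ahead of the robot, y to its left, z up, the work surface at z = 0. Lengths are in m, angles in rad, forces in N, time in s.
With the tool pointing down it reaches from about 0.25 to 0.775 m from the base axis. Payload 4 kg.
Tool frame: the origin (TCP) lies midway between the tips of the shut fingers; the grasp point (between the pads) lies 19 mm behind it; z points along the fingers, x is the direction in which the jaws open and shut, and the axes are right-handed (so a half turn about z gives the same grasp; the last joint's range is limited). The gripper opens to 94 mm and grips with 3 to 60 N. Pads are 16 mm wide; open, the fingers measure 119 mm over their backs; the gripper's body (75 mm by 177 mm) begins 78 mm behind the grasp point.
Start: joints at [1.219, 0.087, 1.371, -0, 1.684, -0.103], TCP at [0.135, 0.533, 0.206] pointing down, gripper open.
Joint ranges: [-3.1, 3.1], [-0.76, 2.03], [0.27, 2.55], [-1.08, 4.22], [0.17, 2.65], [-2.57, 2.57]. Speed limits (rad/s): [2.79, 2.79, 3.14, 3.14, 3.14, 3.14].

## Interface

Orientations are given as [roll, pitch, yaw] about the fixed x, y, z axes, in that order (R = Rz(yaw) Ry(pitch) Rx(roll)).
In Python, from bench import robot, eyes, close_job gives the robot as it stands.
- The arm moves only by the shell command python3 -m jog 'ROWS'. ROWS is JSON, a list of rows, each a list of 3 entries, a list of its own where there are three numbers: the turn, a rotation vector about the tool's x, y, z in degrees, then the shift along the tool's x, y, z in mm, then the closure, from -1 (fully open) to 1 (shut). In form: [[[wx, wy, wz], [x, y, z], claw], ...]. A call has 1 to 5 rows; each row is the pose to reach, as a shift and turn from the pose commanded when the call began, along the tool's axes at that moment; what a row does not reach only later rows make up. A row lasts 1/10 s, in which the tool goes at most 50 mm and 8.59 degrees, less where a joint would pass 70% of its speed; a pose out of reach is approached as far as the arm can. A call with a gripper value outside its range is refused whole. The fingers move at their own pace and stop on an object; the grip force is fixed at half the most. Time passes only in rows, so rows that repeat a pose let the fingers close. It gives the time, the measured TCP pose, the force and the opening at its end, in the units of the state.
- robot.get_obs(): the state, without advancing time (a new reading comes with each control period).
- eyes.snapshot(name): name is "scene" or "top"; returns (picture, depth): 400x640x3 uint8, red, green, blue; 400x640 float32, m along the optical axis (not along the pixel's ray), 0 where there is no reading.
- eyes.camera_params(name): a dict with "mtx" (3x3 intrinsics, pixels), "world_to_cam" (4x4, takes a point from world to camera coordinates). Camera axes: x right, y up, looking along -z (the intrinsics and any distortion apply to the point x, -y, -z); pixel columns grow to the right and rows downward; lengths in m; the calibration is good to about 2 mm. A picture is of the moment at which its call begins. camera_params takes no time and is no camera call.
- close_job(): hands the job in, once; it reports no verdict.
The state is a dict: "time": time; "joint_positions": joint angles; "qvel": joint speeds; "joint_torque": joint torques, N m; "tool_pos": TCP position; "ee_rot": TCP orientation; "wrist_force": force on the tool from outside, world axes, zero at the start; "wrist_torque": the same for the moment, N m; "width": finger opening in m.
Only numpy, scipy, OpenCV 4.12 (cv2) and the standard library are available. Lean on these libraries where they do the work, as an engineer would, in place of code of your own. Each camera call takes 0.05 s, during which the arm holds its last target. There are 200 camera calls.

## Working session

There is one attempt and no reset: what is moved stays moved. The work goes in short steps, Python scripts to look and compute and a shell command to move; the robot and the scene stay as the last step left them, time stands still between calls to the robot, and variables do not carry over. Pictures are saved under pics/ and viewed, about 8 in all and at most 12, crops included, and the job is handed in when it is done.

```bash
mkdir -p pics; ls; cat > h.py <<'E'
import numpy as np,cv2
from bench import robot,eyes
def ray(name,px,z):
    c=eyes.camera_params(name);K=np.array(c["mtx"]);T=np.array(c["world_to_cam"])
    px=np.atleast_2d(px).astype(float)
    d=np.c_[px,np.ones(len(px))]@np.linalg.inv(K).T*[1,-1,-1]
    R,t=T[:3,:3],T[:3,3];o=-R.T@t;d=d@R
    s=(np.reshape(z,-1)-o[2])/d[:,2]
    return o+d*s[:,None]
def save(im,n): cv2.imwrite('pics/'+n,im[:,:,::-1])
E
python3 - <<'E'
from h import *
print({k:np.round(v,3).tolist() if not np.isscalar(v) else v for k,v in robot.get_obs().items()})
for n in("scene","top"):
    p,d=eyes.snapshot(n);save(p,n+'0.png');np.savez(n+'0.npz',p=p,d=d)
    print(eyes.camera_params(n))
E
```

```text
pics
{'time': 0.0, 'joint_positions': [1.219, 0.088, 1.372, 0.0, 1.684, -0.103], 'qvel': [-0.001, 0.001, 0.002, -0.0, 0.003, 0.001], 'joint_torque': [-0.001, -34.02, -30.242, 0.072, 0.033, -0.0], 'tool_pos': [0.135, 0.533, 0.204], 'ee_rot': [-3.141, 0.002, 1.322], 'wrist_force': [-0.382, -0.105, -0.684], 'wrist_torque': [0.008, 0.051, 0.021], 'width': 0.09360254823255659}
{'mtx': array([[375.92364884,   0.        , 318.33374242],
       [  0.        , 375.92364884, 195.51424711],
       [  0.        ,   0.        ,   1.        ]]), 'world_to_cam': array([[-0.63308831,  0.77383868,  0.01931016,  0.31816796],
       [-0.48123008, -0.41299555,  0.77320908,  0.19691894],
       [ 0.60631411,  0.480217  ,  0.63385711, -1.48064783],
       [ 0.        ,  0.        ,  0.        ,  1.        ]])}
{'mtx': array([[400.3302524 ,   0.        , 323.84379043],
       [  0.        , 400.3302524 , 202.78725361],
       [  0.        ,   0.        ,   1.        ]]), 'world_to_cam': array([[ 0.02431903, -0.99964641, -0.0107534 ,  0.0028186 ],
       [ 0.9981613 ,  0.02368269,  0.05579565, -0.52150325],
       [-0.05552125, -0.01209052,  0.9983843 , -1.2481367 ],
       [ 0.        ,  0.        ,  0.        ,  1.        ]])}
```

View pics/top0.png

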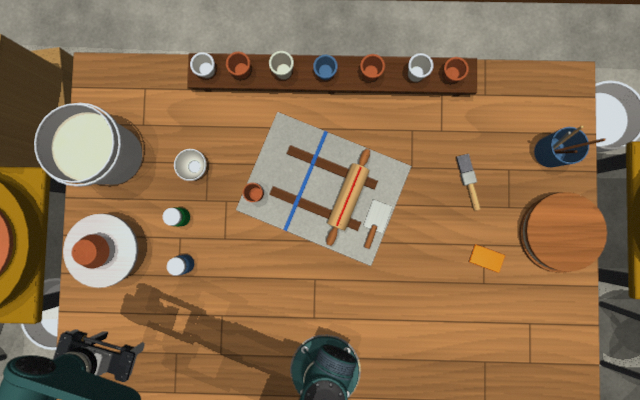

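View pics/scene0.png

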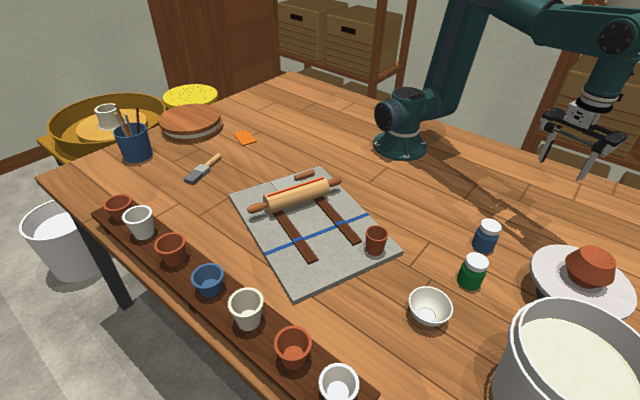

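The top view shows the blue line running from (325,132) to (286,229). The pin is to its right, with its red stripe around (350,196). The cup is at (254,192) on the left end of the board, the knife is at (375,222) behind the pin, and the arm is at lower left.

```bash
cat > m.py <<'E'
from h import *
def fit(mask,z,name="top"):
    v,u=np.nonzero(mask);P=ray(name,np.c_[u,v],z)[:,:2]
    (w,l,a),=[cv2.minAreaRect(P.astype(np.float32)*1000)]
    vx,vy,_,_=cv2.fitLine(P.astype(np.float32),cv2.DIST_HUBER,0,1e-4,1e-4).ravel()
    if vy<0: vx,vy=-vx,-vy
    s=(P-P.mean(0))@[vx,vy];mid=P.mean(0)+np.array([vx,vy])*(s.min()+s.max())/2
    return mid,np.arctan2(vy,vx),np.ptp(s),len(P)
def masks(p):
    q=p.astype(int);r,g,b=q[...,0],q[...,1],q[...,2]
    m=np.zeros(r.shape,bool);m[105:270,235:415]=1
    return m&(b>r+70)&(b>g+40), m&(r>150)&(g<75)&(b<75)
E
python3 - <<'E'
from m import *
f=np.load('top0.npz');p=f['p'];B,S=masks(p)
bl=fit(B,.020);st=fit(S,.086);print('line',bl,'stripe',st)
hsv=cv2.cvtColor(p,cv2.COLOR_RGB2HSV)
# barrel from depth: points higher than 65mm
d=f['d'];c=eyes.camera_params('top');K=c['mtx'];T=c['world_to_cam']
u,v=np.meshgrid(np.arange(640),np.arange(400))
C=np.stack([(u-K[0,2])/K[0,0]*d,-(v-K[1,2])/K[1,1]*d,-d],-1);W=(C-T[:3,3])@T[:3,:3]
m=np.zeros(d.shape,bool);m[150:250,310:400]=1;m&=(W[...,2]>.06)&(d>0)
P=W[m];print('depth barrel',P[:,:2].mean(0),P[:,2].max(),len(P))
print(cv2.minAreaRect((P[:,:2]*1000).astype(np.float32)))
a=bl[1];x=np.array([np.cos(a),np.sin(a)]);y=np.array([-x[1],x[0]])
for n,q in(('stripe',st[0]),('depth',P[:,:2].mean(0))): print(n,'x,y in line',(q-bl[0])@x,(q-bl[0])@y)
for n,uv,z in(('cup',(254,188),.065),('knife',(377,214),.02)): print(n,ray('top',uv,z))
E
```

```text
line (array([0.59145187, 0.07570047]), np.float32(2.7743783), np.float64(0.3362898657501299), 347) stripe (array([ 0.53971292, -0.05824285]), np.float32(2.7741382), np.float64(0.18624965277006894), 91)
depth barrel [ 0.53883304 -0.05615025] 0.09533902773879387 1541
((539.8358154296875, -56.77342224121094), (59.449954986572266, 313.55474853515625), 68.90362548828125)
stripe x,y in line 0.0002016607573718948 0.14358861626839015
depth x,y in line 0.0017741594929105977 0.1419514199291837
cup [[0.5584545  0.22810679 0.065     ]]
knife [[ 0.48977762 -0.1519834   0.02      ]]
```

```bash
cat >> m.py <<'E'
from scipy.spatial.transform import Rotation as Ro
L0=np.array([.5915,.0757]);A=2.7743
LX=np.array([np.cos(A),np.sin(A)]);LY=np.array([-LX[1],LX[0]])
def go(px,py,z):
    "shift (tool mm) and turn (deg) to point px,py in line frame at height z, tool x along pin"
    o=robot.get_obs();R=Ro.from_euler('xyz',o['ee_rot']);t=np.r_[L0+px*LX+py*LY,z]
    D=Ro.from_euler('xyz',[np.pi,0,A-np.pi])
    q=np.array(o['tool_pos'])[:2]-L0
    print('t',round(o['time'],2),'tool in line',np.round([q@LX,q@LY,o['tool_pos'][2]],4),'F',np.round(o['wrist_force'],1))
    print('shift',np.round(R.inv().apply(t-o['tool_pos'])*1000,1),'turn',np.round((R.inv()*D).as_rotvec(True),1))
def look():
    p,d=eyes.snapshot('top');return p
E
python3 -m jog '[[[0,0,97],[-475,537,0],-1],[[0,0,97],[-475,537,0],-1],[[0,0,97],[-475,537,0],-1],[[0,0,97],[-475,537,0],-1],[[0,0,97],[-475,537,0],-1]]'
python3 -c "
from m import *
go(0,.152,.15)"
```

```text
time: 0.6
tool_pos: [0.2765, 0.3246, 0.205]
ee_rot: [3.141, 0.0, 0.567]
wrist_force: [0.1, 0.1, 0.4]
width: 0.0939
t 0.6 tool in line [ 0.3833 -0.1192  0.205 ] F [0.1 0.1 0.4]
shift [ 10.  469.4  55.1] turn [ 0.   0.  53.5]
```

```bash
python3 -m jog '[[[0,0,53.5],[10,470,30],-1],[[0,0,53.5],[10,470,30],-1],[[0,0,53.5],[10,470,30],-1],[[0,0,53.5],[10,470,30],-1],[[0,0,53.5],[10,470,30],-1]]'
python3 -c "
from m import *
go(0,.152,.12)"
```

```text
time: 1.1
tool_pos: [0.4161, 0.1177, 0.1892]
ee_rot: [-3.141, 0.0, -0.184]
wrist_force: [-0.2, 0.4, 0.6]
width: 0.0938
t 1.1 tool in line [0.1788 0.0238 0.1892] F [-0.2  0.4  0.6]
shift [152.5 158.6  69.1] turn [-0.   0.  10.5]
```

```bash
python3 -m jog '[[[0,0,10],[150,155,50],-1],[[0,0,10],[150,155,50],-1],[[0,0,10],[150,155,50],-1],[[0,0,10],[150,155,50],-1],[[0,0,10],[150,155,50],-1]]'
python3 -m jog '[[[0,0,0],[0,0,0],-1],[[0,0,0],[0,0,0],-1]]'
python3 -c "
from m import *
go(0,.152,.12)"
```

```text
time: 1.6
tool_pos: [0.5362, -0.063, 0.1371]
ee_rot: [3.14, 0.003, -0.356]
wrist_force: [0.6, 0.7, 0.0]
width: 0.0938
time: 1.8
tool_pos: [0.5353, -0.0593, 0.1388]
ee_rot: [-3.141, 0.002, -0.353]
wrist_force: [-0.2, 0.2, -0.3]
width: 0.094
t 1.8 tool in line [0.004  0.1462 0.1388] F [-0.2  0.2 -0.3]
shift [ 4.   5.8 18.8] turn [-0.   0.1  0.8]
```

```bash
python3 -m jog '[[[0,0,0.8],[4,5,20],-1],[[0,0,0.8],[4,5,45],-1],[[0,0,0.8],[4,5,50],-1],[[0,0,0.8],[4,5,50],-1]]'
python3 -m jog '[[[0,0,0],[0,0,2],-1],[[0,0,0],[0,0,2],-1],[[0,0,0],[0,0,2],-1]]'
python3 -c "
from m import *
go(0,.150,.086)"
```

```text
time: 2.2
tool_pos: [0.5368, -0.0642, 0.0891]
ee_rot: [-3.142, 0.002, -0.365]
wrist_force: [-0.6, -0.4, 0.5]
width: 0.094
time: 2.5
tool_pos: [0.5385, -0.0655, 0.0888]
ee_rot: [-3.141, -0.002, -0.366]
wrist_force: [0.3, -0.4, 0.0]
width: 0.0943
t 2.5 tool in line [-0.0013  0.1509  0.0888] F [ 0.3 -0.4  0. ]
shift [-1.3 -0.9  2.8] turn [-0.  -0.1  0.1]
```

```bash
python3 -m jog '[[[0,0,0],[0,0,2],-1],[[0,0,0],[0,0,2],-1],[[0,0,0],[0,0,2],-1]]'
python3 -m jog '[[[0,0,0],[0,0,1],-1],[[0,0,0],[0,0,1],-1],[[0,0,0],[0,0,1],-1]]'
```

```text
time: 2.8
tool_pos: [0.5384, -0.0658, 0.0862]
ee_rot: [-3.141, -0.001, -0.367]
wrist_force: [0.3, -0.2, 1.6]
width: 0.0942
time: 3.1
tool_pos: [0.5385, -0.0658, 0.0861]
ee_rot: [-3.141, -0.002, -0.367]
wrist_force: [-0.0, -0.0, 6.5]
width: 0.0941
```

```bash
python3 -m jog '[[[0,0,0],[0,-8,0.5],-1],[[0,0,0],[0,-18,0.5],-1],[[0,0,0],[0,-28,0.5],-1],[[0,0,0],[0,-36,0.5],-1],[[0,0,0],[0,-40,-15],-1]]'
python3 -m jog '[[[0,0,0],[0,0,-20],-1],[[0,0,0],[0,0,-20],-1],[[0,0,0],[0,0,-20],-1]]'
cat >> m.py <<'E'
def pin(name='top'):
    p,d=eyes.snapshot(name);c=eyes.camera_params(name);K=c['mtx'];T=c['world_to_cam']
    u,v=np.meshgrid(np.arange(640),np.arange(400))
    C=np.stack([(u-K[0,2])/K[0,0]*d,-(v-K[1,2])/K[1,1]*d,-d],-1);W=(C-T[:3,3])@T[:3,:3]
    l=np.stack([(W[...,:2]-L0)@LX,(W[...,:2]-L0)@LY,W[...,2]],-1)
    h=cv2.cvtColor(p,cv2.COLOR_RGB2HSV).astype(int)
    m=(d>0)&(abs(l[...,0])<.2)&(l[...,1]<.2)&(l[...,1]>-.09)&(l[...,2]>.045)&(l[...,2]<.1)&(h[...,1]>70)
    P=l[m];(cx,cy),s,a=cv2.minAreaRect((P[:,:2]*1000).astype(np.float32))
    vx,vy,x0,y0=cv2.fitLine(P[:,:2].astype(np.float32),cv2.DIST_L2,0,1e-4,1e-4).ravel()
    print(name,'pin',round(cx,1),round(cy,1),'mean',np.round(P[:,:2].mean(0)*1000,1),'size',np.round(s,1),'ang',round(float(np.arctan(vy/vx)),3),len(P))
    return p
E
python3 -c "
from m import *
save(pin(),'top1.png');save(pin('scene'),'scene1.png');go(0,.132,.12)"
```

```text
time: 3.6
tool_pos: [0.5507, -0.0274, 0.0977]
ee_rot: [3.141, 0.005, -0.366]
wrist_force: [0.2, 0.8, -0.1]
width: 0.0937
time: 3.9
tool_pos: [0.5521, -0.0283, 0.1192]
ee_rot: [-3.142, -0.0, -0.367]
wrist_force: [0.4, 0.9, -0.5]
width: 0.0939
top pin 0.9 123.7 mean [ 55.4 118.3] size [ 56.7 312.9] ang 0.0 309
scene pin -0.9 108.8 mean [-11.2 103.2] size [ 59.5 314.4] ang -0.017 1484
t 4.0 tool in line [0.0002 0.1115 0.118 ] F [-0.7  0.2 -0.2]
shift [ 0.2 20.5 -2. ] turn [0.  0.1 0. ]
```

View pics/scene1.png

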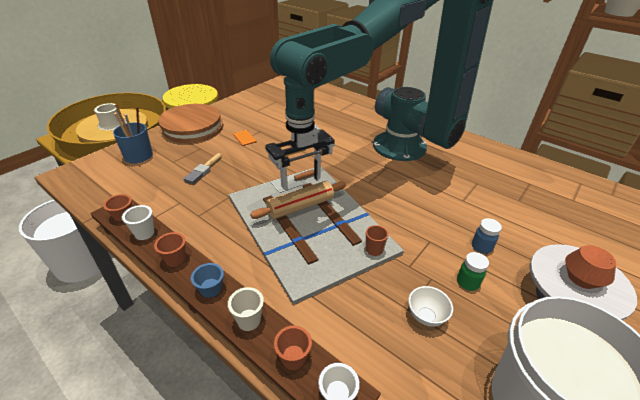

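The first stroke rolled the pin cleanly from about 143 to 124 mm, and the scene view shows it still square on the strips under the fingers. I'll repeat the stroke.

```bash
python3 -m jog '[[[0,0,0],[0,21,0],-1],[[0,0,0],[0,21,25],-1],[[0,0,0],[0,21,33],-1],[[0,0,0],[0,21,35.5],-1],[[0,0,0],[0,21,35.5],-1]]'
python3 -m jog '[[[0,0,0],[0,-8,0],-1],[[0,0,0],[0,-18,0],-1],[[0,0,0],[0,-28,0],-1],[[0,0,0],[0,-36,0],-1],[[0,0,0],[0,-40,-15],-1]]'
python3 -m jog '[[[0,0,0],[0,0,-20.5],-1],[[0,0,0],[0,0,-20.5],-1],[[0,0,0],[0,0,-20.5],-1]]'
python3 -c "
from m import *
pin();go(0,.11,.12)"
python3 -m jog '[[[0,0,0],[0,21,0],-1],[[0,0,0],[0,21,25],-1],[[0,0,0],[0,21,33],-1],[[0,0,0],[0,21,35.5],-1],[[0,0,0],[0,21,35.5],-1]]'
python3 -m jog '[[[0,0,0],[0,-8,0],-1],[[0,0,0],[0,-18,0],-1],[[0,0,0],[0,-28,0],-1],[[0,0,0],[0,-36,0],-1],[[0,0,0],[0,-40,-15],-1]]'
python3 -m jog '[[[0,0,0],[0,0,-20.5],-1],[[0,0,0],[0,0,-20.5],-1],[[0,0,0],[0,0,-20.5],-1]]'
python3 -c "
from m import *
save(pin(),'top2.png');go(0,.095,.12)"
```

```text
time: 4.5
tool_pos: [0.5434, -0.0476, 0.0851]
ee_rot: [3.141, 0.003, -0.366]
wrist_force: [-4.8, 0.0, 9.3]
width: 0.0942
time: 5.0
tool_pos: [0.5573, -0.0094, 0.0973]
ee_rot: [3.141, 0.005, -0.365]
wrist_force: [-0.3, -0.8, -1.2]
width: 0.0938
time: 5.3
tool_pos: [0.5591, -0.0106, 0.1194]
ee_rot: [-3.142, -0.0, -0.367]
wrist_force: [0.2, 0.2, -0.3]
width: 0.0939
top pin -0.2 96.6 mean [57.3 91.5] size [ 59.8 314.2] ang 0.0 308
t 5.35 tool in line [-0.0002  0.0924  0.1186] F [-0.5 -0.7 -0.5]
shift [-0.2 17.6 -1.4] turn [0.  0.1 0. ]
time: 5.85
tool_pos: [0.5504, -0.03, 0.0833]
ee_rot: [3.141, 0.003, -0.367]
wrist_force: [-0.6, 0.1, 1.2]
width: 0.0939
time: 6.35
tool_pos: [0.5649, 0.0087, 0.0977]
ee_rot: [3.141, 0.004, -0.365]
wrist_force: [0.0, -0.3, 0.3]
width: 0.0938
time: 6.65
tool_pos: [0.5664, 0.0073, 0.12]
ee_rot: [-3.141, -0.002, -0.366]
wrist_force: [0.1, 0.4, -0.4]
width: 0.0941
top pin 1.1 70.8 mean [57.5 64.9] size [ 56.5 313.6] ang 0.001 306
t 6.7 tool in line [-0.0005  0.0731  0.119 ] F [ 0.2  1.1 -1.5]
shift [-0.5 21.9 -1. ] turn [0. 0. 0.]
```

View pics/top2.png

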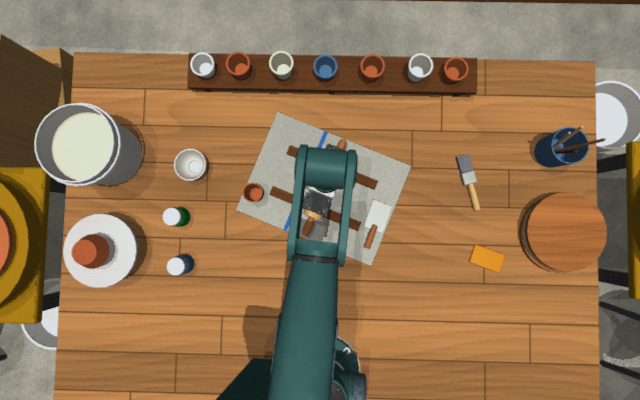

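The top view shows the arm covering mid-board, with both pin handles visible at about (341,146) and (308,226). The pin is still parallel to the line, about 71 mm from it, and the rest of the scene is undisturbed.

```bash
python3 -m jog '[[[0,0,0],[0,5,0],-1],[[0,0,0],[0,5,25],-1],[[0,0,0],[0,5,33],-1],[[0,0,0],[0,5,35],-1],[[0,0,0],[0,5,35],-1]]'
python3 -m jog '[[[0,0,0],[0,-8,0],-1],[[0,0,0],[0,-18,0],-1],[[0,0,0],[0,-28,0],-1],[[0,0,0],[0,-36,0],-1],[[0,0,0],[0,-40,-15],-1]]'
python3 -m jog '[[[0,0,0],[0,0,-20],-1],[[0,0,0],[0,0,-20],-1],[[0,0,0],[0,0,-20],-1]]'
python3 -c "
from m import *
pin();save(pin('scene'),'scene3.png');go(0,.05,.12)"
```

```text
time: 7.2
tool_pos: [0.5629, 0.0025, 0.0854]
ee_rot: [3.141, 0.002, -0.367]
wrist_force: [-3.8, 0.0, 7.7]
width: 0.0937
time: 7.7
tool_pos: [0.5765, 0.0404, 0.0977]
ee_rot: [3.14, 0.005, -0.366]
wrist_force: [-0.3, -0.2, -0.7]
width: 0.0937
time: 8.0
tool_pos: [0.5785, 0.0395, 0.1197]
ee_rot: [-3.141, -0.001, -0.367]
wrist_force: [-1.4, -0.2, -0.3]
width: 0.094
top pin 1.1 46.4 mean [63.7 46.2] size [ 58.3 312.8] ang -0.032 366
scene pin -0.6 32.7 mean [-11.7  25.3] size [ 52.8 313.2] ang -0.014 1645
t 8.1 tool in line [-0.      0.0387  0.1183] F [ 0.  -0.1  0.5]
shift [-0.  11.3 -1.7] turn [0.  0.1 0. ]
```

View pics/scene3.png

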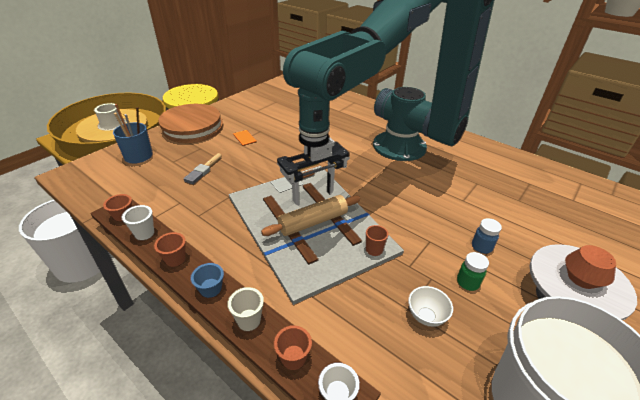

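The scene view shows the pin at about (312,215), square to the strips. The stripe has turned out of sight underneath, and about 46 mm remain.

```bash
python3 -m jog '[[[0,0,0],[0,13,0],-1],[[0,0,0],[0,13,25],-1],[[0,0,0],[0,13,33],-1],[[0,0,0],[0,13,35],-1],[[0,0,0],[0,13,35],-1]]'
python3 -m jog '[[[0,0,0],[0,-8,0],-1],[[0,0,0],[0,-18,0],-1],[[0,0,0],[0,-28,0],-1],[[0,0,0],[0,-34,0],-1],[[0,0,0],[0,-36,-15],-1]]'
python3 -m jog '[[[0,0,0],[0,0,-20],-1],[[0,0,0],[0,0,-20],-1],[[0,0,0],[0,0,-20],-1]]'
python3 -c "
from m import *
pin();save(pin('scene'),'scene4.png');go(0,.03,.12)"
```

```text
time: 8.6
tool_pos: [0.5725, 0.0275, 0.0856]
ee_rot: [3.141, 0.002, -0.367]
wrist_force: [-4.3, 1.2, 6.8]
width: 0.0941
time: 9.1
tool_pos: [0.5847, 0.0615, 0.0977]
ee_rot: [3.14, 0.005, -0.366]
wrist_force: [-0.4, -0.3, -0.2]
width: 0.0938
time: 9.4
tool_pos: [0.5868, 0.0609, 0.1198]
ee_rot: [-3.141, -0.001, -0.367]
wrist_force: [-0.2, -0.9, -1.1]
width: 0.0939
top pin 0.4 25.1 mean [58.9 27.3] size [ 55.1 313.7] ang -0.042 416
scene pin -0.5 13.5 mean [-11.5   4.5] size [ 57.  314.9] ang -0.015 1697
t 9.5 tool in line [-0.      0.0158  0.1184] F [-0.9 -0.9 -1. ]
shift [-0.  14.3 -1.6] turn [0.  0.1 0. ]
```

```bash
python3 -m jog '[[[0,0,0],[0,17,0],-1],[[0,0,0],[0,17,25],-1],[[0,0,0],[0,17,33],-1],[[0,0,0],[0,17,35],-1],[[0,0,0],[0,17,35],-1]]'
python3 -m jog '[[[0,0,0],[0,-8,0],-1],[[0,0,0],[0,-17,0],-1],[[0,0,0],[0,-24,0],-1],[[0,0,0],[0,-26,0],-1],[[0,0,0],[0,-27,-15],-1]]'
python3 -m jog '[[[0,0,0],[-150,0,-60],-1],[[0,0,0],[-150,0,-60],-1],[[0,0,0],[-220,0,-60],-1],[[0,0,0],[-220,0,-60],-1],[[0,0,0],[-220,0,-60],-1]]'
python3 -c "
from m import *
save(pin(),'top5.png');pin('scene');go(0,.03,.12)"
```

```text
time: 10.0
tool_pos: [0.5792, 0.045, 0.0852]
ee_rot: [3.141, 0.002, -0.367]
wrist_force: [-3.4, 0.4, 4.8]
width: 0.0939
time: 10.5
tool_pos: [0.5882, 0.0705, 0.0977]
ee_rot: [3.139, 0.005, -0.366]
wrist_force: [-0.7, -0.4, 0.2]
width: 0.094
time: 11.0
tool_pos: [0.3823, 0.1498, 0.1608]
ee_rot: [-3.141, -0.001, -0.366]
wrist_force: [-0.3, 0.7, 0.3]
width: 0.0941
top pin -9.1 3.6 mean [-2.3  5.7] size [ 60.  294.8] ang -0.001 1490
scene pin -0.6 -2.4 mean [-12.3  -9.6] size [ 56.4 315. ] ang -0.017 1731
t 11.1 tool in line [0.2216 0.0054 0.1613] F [ 0.3 -0.6  0.1]
shift [221.4  25.5  41.7] turn [-0.1 -0.1  0.2]
```

View pics/top5.png

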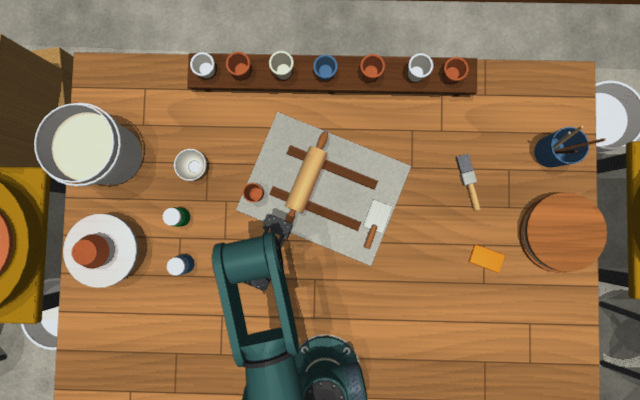

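```bash
python3 -m jog '[[[0,0,0],[-100,0,-40],-1],[[0,0,0],[-100,0,-40],-1],[[0,0,0],[-100,0,-40],-1]]'
cat >> m.py <<'E'
def sil(name,tag):
    p,d=eyes.snapshot(name);save(p,tag)
    h=cv2.cvtColor(p,cv2.COLOR_RGB2HSV).astype(int)
    v,u=np.mgrid[:400,:640];P=ray(name,np.c_[u.ravel(),v.ravel()],.056)[:,:2]-L0
    x=(P@LX).reshape(400,640);y=(P@LY).reshape(400,640)
    m=(abs(x)<.085)&(abs(y)<.07)&(h[...,1]>75)&(h[...,2]>110)&(h[...,0]<30)
    xs,ys=[],[]
    for b in np.arange(-.08,.08,.01):
        k=m&(x>=b)&(x<b+.01)
        if k.sum()>5: xs.append(b+.005);lo,hi=np.percentile(y[k],[2,98]);ys.append(((lo+hi)/2,hi-lo))
    ys=np.array(ys);f=np.polyfit(xs,ys[:,0],1)
    print(name,'axis y mm',round(f[1]*1e3,1),'slope',round(f[0],3),'width',np.round(np.median(ys[:,1])*1e3,1),len(ys))
E
python3 -c "
from m import *
sil('top','top6.png');sil('scene','scene6.png')
im=cv2.imread('pics/scene6.png')[160:300,220:420];cv2.imwrite('pics/crop6.png',cv2.resize(im,None,fx=4,fy=4))"
```

```text
time: 11.4
tool_pos: [0.2905, 0.1863, 0.2023]
ee_rot: [-3.138, -0.003, -0.364]
wrist_force: [-0.3, 0.1, 0.7]
width: 0.0941
top axis y mm 3.8 slope 0.001 width 57.0 16
scene axis y mm 4.9 slope -0.034 width 72.4 16
```

View pics/crop6.png

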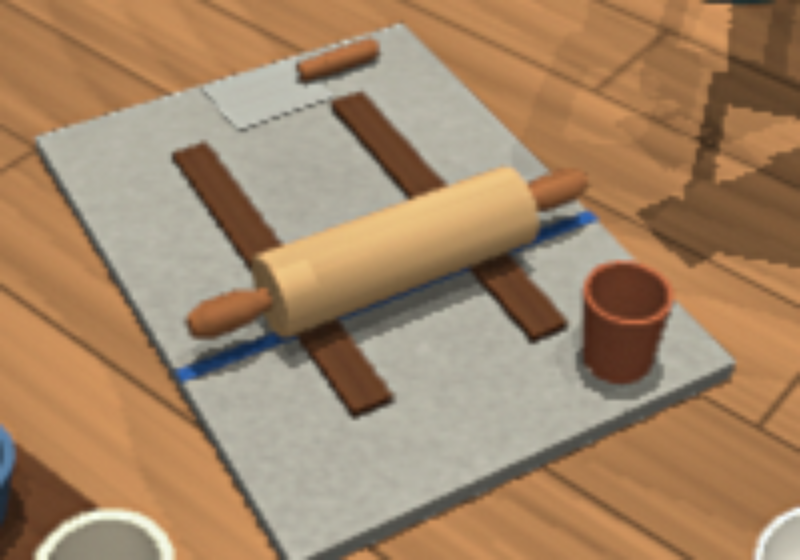

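The crop shows the pin square over the line and let go, with the cup and knife untouched. Both views put the axis at 4–5 mm. I'll check the line's position once from the scene camera, then hand in.

```bash
python3 -c "
from m import *
p=cv2.imread('pics/scene6.png')[:,:,::-1].astype(int)
v,u=np.mgrid[:400,:640];P=ray('scene',np.c_[u.ravel(),v.ravel()],.018)[:,:2]-L0
x=(P@LX).reshape(400,640);y=(P@LY).reshape(400,640)
m=(p[...,2]>p[...,0]+70)&(p[...,2]>p[...,1]+40)&(abs(x)<.18)&(abs(x)>.11)&(abs(y)<.05)
for s in(1,-1): print('line y in scene',s,np.round(y[m&(s*x>0)].mean()*1e3,1),m.sum())
pin('top');go(0,0,.2)
from bench import close_job;print(close_job())"
```

```text
line y in scene 1 0.4 25
line y in scene -1 -0.0 25
top pin 0.2 3.7 mean [1.5 5.6] size [ 60.3 312.3] ang -0.001 1531
t 11.55 tool in line [0.3185 0.0053 0.1997] F [ 0.6 -0.9 -0.1]
shift [ 3.185e+02 -5.000e+00  2.000e-01] turn [-0.  -0.1  0.1]
the job is handed in; nothing more can be done
None
```

The pin now lies still over the blue line and is let go. I handed the job in at about 11.6 s of the 50 s allowed; no verdict was reported.

I rolled it about 140 mm in six short strokes, with both open fingertips on top of the barrel, then lifted the arm clear. The red stripe was out of sight underneath after about 97 mm of travel, which fits a half turn.

**Last checks:**

| Check | Measured | Limit |
|---|---|---|
| Axis from the line, top view | 3.7–3.8 mm | 12 mm |
| Axis from the line, scene view | 4.9 mm | 12 mm |
| Endways offset | about 0.2 mm | 25 mm |
| Angle to the line, top view | about 0.001 rad | 0.12 rad |
| Angle to the line, scene view | 0.034 rad | 0.12 rad |

- **Line position:** the two views agree on where the line is to within 0.4 mm.
- **Stillness:** the last three top-view readings (3.6, 3.8 and 3.7 mm) did not drift.
- **Other objects:** they look unmoved in the pictures, but I did not measure them.
- **Disagreement:** some rougher scene-view readings on the way differed from the top view by about 6–15 mm. They are biased because that camera sees only one side of the pin, so I did not use them.
- **Least clean stroke:** in the third, the fingers came down about 15 mm behind the pin's axis instead of the planned 9 mm. The grasp point was still about 102 mm up, well above the 85 mm limit. I did not check that stroke separately for sliding.

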